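# Check in a specimen carrier: load and send the tote, hang the carrier

## Task

Unload the specimen carrier: set both red-capped pots upright in the blue tote, then push the loaded tote along its rollers, without lifting it, until it is fully home against the stop in the bay. Hang the emptied yellow carrier by its handle on the twin-prong hook so that it hangs level and still; you may do this before or after sending the tote. Keep the pots upright, do not let pots or carrier drop, and leave the cup, the bottle and the tube rack where they stand.

Things in the scene. Friction and masses are not known exactly. Their poses are not given: they have to be found in the camera images.
- carrier: Specimen carrier, 0.28 kg: yellow plastic tray 190 long (x) x 124 wide (y) x 36 mm high, walls and floor 4 mm; origin at the centre of its underside, z up. A 72 mm long middle block, top at 24 mm, parts two wells centred at x = -65 and +65 mm, each 55 (x) x 116 mm (y); one red-capped pot stands in each. A fixed arch handle stands across the middle, in the plane x = 0, rising to 136 mm.
- carrier_grip (a point): Middle of the carrier's black grip bar, on its axis, 130 mm above the tray's underside; axes as the carrier. The bar is round, 12 mm thick, and runs straight along y from -48 to +48 mm; 8 mm steel legs at y = -58 and +58 mm carry it down to the tray's sides.
- pot_a: Sample pot with a screw cap, about 60 g, standing in one well of the carrier: white body 38 to 41 mm across, red cap 45 mm across from 55 to 70 mm above its base; 70 mm high. Origin at the centre of its underside, z up.
- pot_b: The second sample pot, the same as pot_a, in the other well.
- tote: Blue open-topped tote, about 0.35 kg, 150 (x, across the lane) x 200 (y, along the lane) x 80 mm high, walls and floor 4 mm; origin at the centre of its underside, z up, y towards the bay. It stands on the rollers near the open end of the lane and rolls with about 1 to 3 N of push.
- lane: Roller lane, fixed on the bench, 480 mm long in y; +y points from its open end to the bay; origin at its middle, at bench level. Fifteen 25 mm steel rollers, tops at 57.5 mm, turn in place with some drag, so the tote does not coast. Guide rails 160 mm apart inside, tops at 75 mm. From y = 30 mm on it is the white bay: cheeks 160 mm apart and 160 mm high, flared mouth, end wall 175 mm high.
- lane_home (a point): Where the tote's origin lies when the tote is home: on the lane's centre line, at the height of the roller tops, 105 mm in y from the lane's origin; axes as the lane. The tote's end then touches the black rubber stop on the end wall, whose face is at y = 205 mm of the lane, 78 to 112 mm above the bench.
- hook: Hook stand fixed on the bench: grey base plate 220 x 150 x 8 mm, white 30 mm square post 268 mm high at its origin (bench level), and two 8 mm steel prongs towards its -x side, 68 mm apart (y = -34 and +34 mm), tops 235 mm above the bench. They start at x = -21 mm, run level to x = -150 mm and turn up; the tips end at x = -171 mm, 259 mm high.
- hook_seat (a point): Seat point of the hook: midway between the prongs, level with their tops (235 mm up), 135 mm on the -x side of the post's axis; axes as the hook. The hung carrier's bar lies across both prongs here, its axis 6 mm above this point; the tray then clears the post by 25 mm.
- cup: Bystander: open clear plastic cup, 64 mm across, 68 mm high; origin at the centre of its underside.
- reagent: Bystander: amber bottle with a black cap, 60 mm across, 140 mm high; origin at the centre of its underside.
- tube_rack: Bystander: green tube rack 60 (x) x 130 (y) mm with capped tubes, 98 mm high; origin at the centre of its underside.
There are look-alikes about, which are no part of the job. What is shaped like the pot_b but black or turquoise is not meant.

How it is judged (in metres and radians):
On the way, in this order (a step that is already met when the one before it is completed fails the run):
1. both pots stand upright in the tote, let go, while the tote is still out on the lane (x of pot_a in the frame of tote between -0.06 and 0.06 m and y of pot_a in the frame of tote between -0.085 and 0.085 m and z of each of pot_a, pot_b in the frame of tote below 0.015 m and angle between each of pot_a, pot_b's own z axis and vertical below 0.15 rad and x of pot_b in the frame of tote between -0.06 and 0.06 m and y of pot_b in the frame of tote between -0.085 and 0.085 m and contact force between the fingers and pot_a below 0.01 N and contact force between the fingers and pot_b below 0.01 N and y of tote in the frame of lane_home below -0.06 m), for 0.2 s.
2. the loaded tote has been pushed home against the stop (x of pot_a in the frame of tote between -0.06 and 0.06 m and y of pot_a in the frame of tote between -0.085 and 0.085 m and z of each of pot_a, pot_b in the frame of tote below 0.015 m and angle between each of pot_a, pot_b's own z axis and vertical below 0.15 rad and x of pot_b in the frame of tote between -0.06 and 0.06 m and y of pot_b in the frame of tote between -0.085 and 0.085 m and y of tote in the frame of lane_home above -0.01 m and z of tote in the frame of lane_home between -0.006 and 0.006 m), for 0.2 s.
At the end, for the whole second after the job is handed in: Both pots stand upright (within 9 degrees) on the tote's floor; the tote stands on the rollers within 10 mm of the stop; the carrier hangs by its bar across both prongs behind their upturned tips, within 26 mm of the middle, level within 9 degrees; all at rest (all of step 2 and x of carrier_grip in the frame of hook_seat between -0.022 and 0.03 m and y of carrier_grip in the frame of hook_seat between -0.026 and 0.026 m and z of carrier_grip in the frame of hook_seat between 0 and 0.012 m and angle between carrier's own z axis and vertical below 0.15 rad and contact force between carrier and hook above 1 N and linear speed of carrier below 0.05 m/s and linear speed of each of tote, pot_a, pot_b below 0.03 m/s); the robot touches nothing.
It fails at once if a pot is tipped more than 45 degrees (angle between any of pot_a, pot_b's own z axis and vertical above 0.79 rad).
It fails at once if a pot or the carrier is dropped (falls free by more than about 35 mm) ((linear speed of pot_a above 0.85 m/s and contact force between the fingers and pot_a below 0.01 N) or (linear speed of pot_b above 0.85 m/s and contact force between the fingers and pot_b below 0.01 N) or (linear speed of carrier above 0.85 m/s and contact force between the fingers and carrier below 0.01 N)).
It fails at once if the tote is lifted off the rollers by more than 20 mm (z of tote in the frame of lane_home above 0.02 m).
It fails at once if the cup, the bottle or the tube rack is moved by more than 30 mm or tipped (distance of any of cup, reagent, tube_rack from where it was at the start of the episode above 0.03 m or angle between any of cup, reagent, tube_rack's own z axis and vertical above 0.4 rad).
It also fails if it takes over 72 s, if anything falls off the work surface, if the arm or the gripper's body presses on something with over 40 N, if the wrist force passes 120 N, or if a joint passes its speed limit or range.

## Robot

A 6-joint arm with a two-finger parallel gripper is mounted at the origin on the work surface. World frame = base frame: x ahead of the robot, y to its left, z up, the work surface at z = 0. Lengths are in mm, angles in degrees, forces in N, time in s.
With the tool pointing down it reaches from about 350 to 850 mm from the base axis. Payload 8.1 kg.
Tool frame: the origin (TCP) lies where the fingers leave the gripper's body, on its centre line; the fingertips stand 73 mm ahead of it and the grasp point (between the pads) lies 54 mm ahead of it; z points along the fingers, y is the line along which they close (so a half turn about z gives the same grasp; the last joint's range is limited). The gripper opens to 85 mm and grips with 20 to 120 N. Pads are 22 mm wide; open, the fingers measure 114 mm over their backs; the gripper's body (76 mm by 85 mm) begins 54 mm behind the grasp point. The pads swing forward as they close: fully open they stand 13 mm farther back than shut.
Start: joints at [-69.866, 7.471, 85.268, -0, 87.261, -4.893], TCP at [253.845, -543.662, 303.892] pointing down, gripper open.
Joint ranges: [-169.43, 169.43], [-51.17, 129.36], [1.28, 143.12], [-76.62, 256.62], [0, 156.53], [-152.29, 152.29]. Speed limits (degrees/s): [136.94, 136.94, 159.86, 180, 180, 180].

## Interface

Orientations are given as [roll, pitch, yaw] about the fixed x, y, z axes, in that order (R = Rz(yaw) Ry(pitch) Rx(roll)).
In Python, from bench import sense, optics, r gives the robot as it stands.
- The arm moves only by the tool servo_tool, never from a script. Its argument "plan" is a list that holds one entry, the list of rows, each a list of 5 numbers: the shift along the world's x, y, z in m, then the turn about the world's z in degrees, then the finger opening in m, from 0 to 0.0854. A call has 1 to 10 rows; each row shifts and turns the commanded pose from where the row before left it; what a row does not reach is not made up. A row lasts 1/10 s, in which the tool goes at most 50 mm and 8.59 degrees, less where a joint would pass 70% of its speed; a pose out of reach is approached as far as the arm can. A call is refused whole if a number of a shift passes 0.05 or a number of a turn 8.59, either way. A call with a gripper value outside its range is refused whole. The fingers move at their own pace and stop on an object; "force" is the grip in N (left out, the last holds). Time passes only in rows, so rows that do not move let the fingers close. It gives the time, the measured TCP pose, the force, the opening and the grip force at its end, in the units of the state.
- sense(): the state, without advancing time (a new reading comes with each control period).
- optics.snapshot(name): name is "scene" or "top"; returns a dict with "frame" (480x640x3 uint8, blue, green, red), "fx", "fy", "cx", "cy" (pixels), "dist_coeffs" ([k1, k2, p1, p2, k3] as OpenCV has them; the pictures are not rectified), "cam_to_world" (4x4, takes a point from camera to world coordinates). Camera axes: x right, y down, z forward; pixel columns grow to the right and rows downward; lengths in mm; the calibration is good to about 2 mm. A picture is of the moment at which its call begins. There is no depth.
- r.hand_in(): hands the job in; it is judged then, once.
The state is a dict: "time": time; "joint_pos": joint angles; "qd": joint speeds; "joint_efforts": joint torques, N m; "tool_pos": TCP position; "tcp_rot": TCP orientation; "ft_force": force on the tool from outside, world axes, zero at the start; "wrist_torque": the same for the moment, N m; "finger_gap": finger opening in mm; "grip_force": force on a finger pad.
Only numpy, scipy, OpenCV 4.12 (cv2) and the standard library are available. Lean on these libraries where they do the work, as an engineer would, in place of code of your own. Each camera call takes 0.05 s, during which the arm holds its last target. There are 200 camera calls.

## Working session

There is one attempt and no reset: what is moved stays moved. The work goes in short steps, Python scripts to look and compute and a tool call to move; the robot and the scene stay as the last step left them, time stands still between calls to the robot, and variables do not carry over. Pictures are saved under pics/ and viewed, at most 11 in all, crops included, and the job is handed in when it is done.

Besides the shell and the picture viewer there is one more tool, called in YAML: its name, and indented under it one key for each argument. servo_tool: Moves the arm, as the interface text tells. Its arguments: {"type":"object","properties":{"plan":{"type":"array"},"force":{"type":"number"}},"required":["plan"]}

```bash
mkdir -p pics
cat > h.py <<'E'
import numpy as np, cv2
from bench import sense, optics, r
def snap(n):
    s=optics.snapshot(n); return s
def ray(s,px):
    K=np.array([[s['fx'],0,s['cx']],[0,s['fy'],s['cy']],[0,0,1.]])
    p=cv2.undistortPoints(np.array(px,float).reshape(-1,1,2),K,np.array(s['dist_coeffs'],float)).reshape(-1,2)
    T=np.array(s['cam_to_world']); d=np.c_[p,np.ones(len(p))]@T[:3,:3].T
    return T[:3,3],d
def onz(s,px,z):
    o,d=ray(s,px); return o+d*((z-o[2])/d[:,2])[:,None]
def proj(s,P):
    T=np.linalg.inv(np.array(s['cam_to_world'])); K=np.array([[s['fx'],0,s['cx']],[0,s['fy'],s['cy']],[0,0,1.]])
    return cv2.projectPoints(np.array(P,float).reshape(-1,1,3),cv2.Rodrigues(T[:3,:3])[0],T[:3,3],K,np.array(s['dist_coeffs'],float))[0].reshape(-1,2)
E
python3 - <<'E'
from h import *
for n in('scene','top'):
    s=snap(n); cv2.imwrite(f'pics/{n}0.png',s['frame']); print(n,s['fx'],np.round(s['cam_to_world'],2).tolist())
print(sense())
E
```

```text
scene 585.3598364335107 [[0.45, 0.69, -0.56, 1204.28], [0.89, -0.35, 0.28, -377.25], [0.0, -0.63, -0.78, 1078.03], [0.0, 0.0, 0.0, 1.0]]
top 601.9637551248227 [[0.02, -0.99, 0.13, 337.43], [-1.0, -0.02, -0.01, -43.65], [0.01, -0.13, -0.99, 1634.48], [0.0, 0.0, 0.0, 1.0]]
{'time': 0.1, 'joint_pos': array([-6.98677771e+01,  7.51085059e+00,  8.53248472e+01, -8.74553615e-04,
        8.72613422e+01, -4.89384974e+00]), 'qd': array([-0.00350542, -0.13874197, -0.09890457,  0.02458101,  0.03223112,
        0.02379827]), 'joint_efforts': array([ 2.34504609e-03, -5.70948315e+01, -5.01944625e+01, -1.34678221e-04,
        8.05125892e-03, -1.48055801e-04]), 'tool_pos': array([ 253.69444796, -543.30337081,  302.9311774 ]), 'tcp_rot': array([-1.79903239e+02, -7.40818030e-03,  2.50261089e+01]), 'ft_force': array([ 0.74910353, -0.15390749, -0.77251088]), 'wrist_torque': array([0.03808145, 0.03518384, 0.0882035 ]), 'grip_force': 0.0, 'finger_gap': 85.55273140734492}
```

View pics/scene0.png

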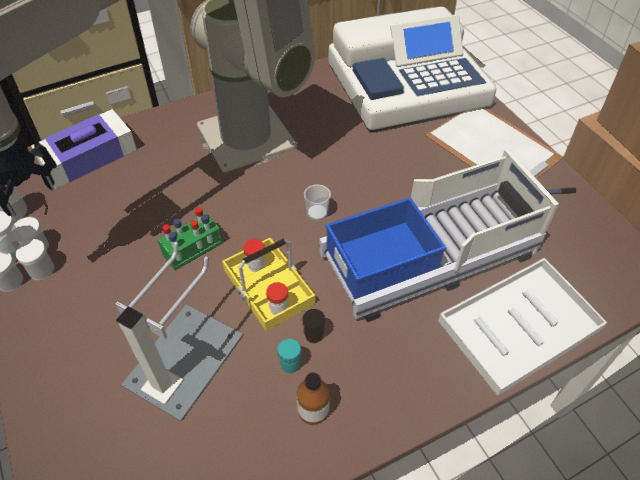

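View pics/top0.png

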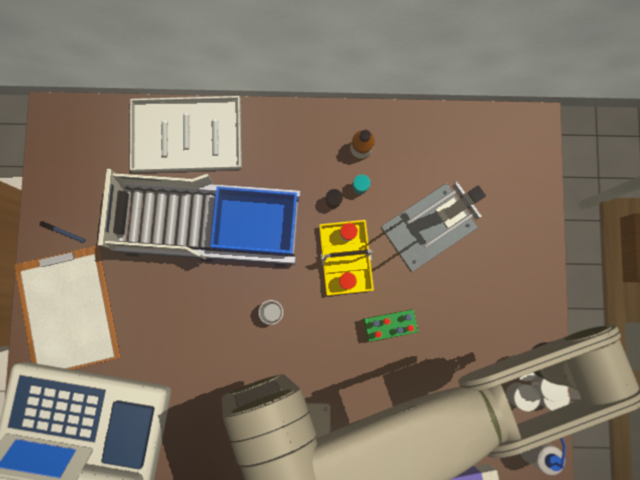

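The scene view shows the carrier at (268,280) with red caps at (254,252) and (277,297). The tote is at (385,245), the bay at (490,205) and the hook post top at (132,318). In the top view (image up is +x, left is +y) the caps are at (348,232) and (347,281), the tote is at (255,220) and the hook post top at (475,194).

```bash
cat > m.py <<'E'
from h import *
s=snap('top'); c=snap('scene')
def blobs(s,lo,hi,amin):
    h=cv2.cvtColor(s['frame'],cv2.COLOR_BGR2HSV); h[...,0]=(h[...,0].astype(int)+10)%180
    m=cv2.inRange(h,lo,hi); m=cv2.morphologyEx(m,cv2.MORPH_CLOSE,np.ones((3,3)))
    return [k for k in cv2.findContours(m,cv2.RETR_EXTERNAL,cv2.CHAIN_APPROX_NONE)[0] if cv2.contourArea(k)>amin]
for n,v in(('top',s),('scene',c)):
    for k in blobs(v,(5,150,90),(18,255,255),60):
        e=cv2.minEnclosingCircle(k); print(n,'red',np.round(e,1) if 0 else e,onz(v,[e[0]],74 )[0].round(1))
    for k in blobs(v,(32,130,80),(45,255,255),300):
        b=cv2.boxPoints(cv2.minAreaRect(k)); P=onz(v,b,36); print(n,'yel',b.round(1).tolist(),P.round(1).tolist(),P.mean(0).round(1),np.linalg.norm(P-np.roll(P,1,0),axis=1).round(1),
          np.degrees(np.arctan2(*(np.roll(P,1,0)-P)[:,1::-1].T)[...,]).round(1))
    for k in blobs(v,(115,150,60),(132,255,255),2000):
        b=cv2.boxPoints(cv2.minAreaRect(k)); P=onz(v,b,137.5); print(n,'blue',b.round(1).tolist(),P.round(1).tolist(),P.mean(0).round(1),np.linalg.norm(P-np.roll(P,1,0),axis=1).round(1),np.degrees(np.arctan2(*(np.roll(P,1,0)-P)[:,1::-1].T)).round(1))
cv2.imwrite('pics/a.png',cv2.resize(s['frame'][170:310,305:500],None,fx=4,fy=4,interpolation=cv2.INTER_CUBIC))
cv2.imwrite('pics/b.png',cv2.resize(c['frame'][230:420,105:320],None,fx=3,fy=3,interpolation=cv2.INTER_CUBIC))
cv2.imwrite('pics/c.png',cv2.resize(s['frame'][160:275,95:305],None,fx=3.8,fy=3.8,interpolation=cv2.INTER_CUBIC))
E
python3 m.py
```

```text
top red ((346.8947448730469, 280.22369384765625), 8.29771614074707) [ 430.1 -146.8   74. ]
top red ((348.66082763671875, 231.1083984375), 8.328229904174805) [ 558.8 -150.2   74. ]
top yel [[318.20001220703125, 223.8000030517578], [366.1000061035156, 218.89999389648438], [373.5, 290.70001220703125], [325.6000061035156, 295.70001220703125]] [[582.4, -70.6, 36.0], [598.3, -199.3, 36.0], [405.8, -220.2, 36.0], [390.6, -93.3, 36.0]] [ 494.3 -145.9   36. ] [193.2 129.7 193.6 127.7] [-173.2   97.     6.2  -83.1]
top blue [[210.1999969482422, 247.39999389648438], [215.3000030517578, 186.39999389648438], [296.6000061035156, 193.10000610351562], [291.5, 254.10000610351562]] [[502.4, 199.7, 137.5], [657.8, 192.8, 137.5], [644.4, -13.0, 137.5], [489.1, -3.5, 137.5]] [573.4  94.  137.5] [203.6 155.6 206.3 155.6] [-93.8 177.5  86.3  -3.5]
scene red ((277.0, 292.8571472167969), 10.738171577453613) [ 565.4 -150.7   74. ]
scene red ((253.3800048828125, 248.24667358398438), 10.51573657989502) [ 435.6 -149.4   74. ]
scene yel [[220.60000610351562, 256.3999938964844], [242.89999389648438, 250.8000030517
[... 194 characters left out ...]
 49.4] [ -9.6 -98.4 169.   80.9]
scene yel [[229.10000610351562, 271.79998779296875], [284.8999938964844, 240.8000030517578], [318.70001220703125, 301.6000061035156], [262.8999938964844, 332.6000061035156]] [[443.8, -214.1, 36.0], [418.6, -67.8, 36.0], [600.7, -72.3, 36.0], [617.4, -207.7, 36.0]] [ 520.1 -140.5   36. ] [173.7 148.5 182.1 136.4] [  2.1 -80.3 178.6  97. ]
scene blue [[319.70001220703125, 226.8000030517578], [422.29998779296875, 188.1999969482422], [450.20001220703125, 262.3999938964844], [347.5, 300.8999938964844]] [[493.0, -16.6, 137.5], [494.1, 240.2, 137.5], [694.5, 177.2, 137.5], [682.6, -52.1, 137.5]] [591.   87.2 137.5] [192.9 256.8 210.  229.7] [-10.6 -90.2 162.6  87. ]
```

View pics/a.png

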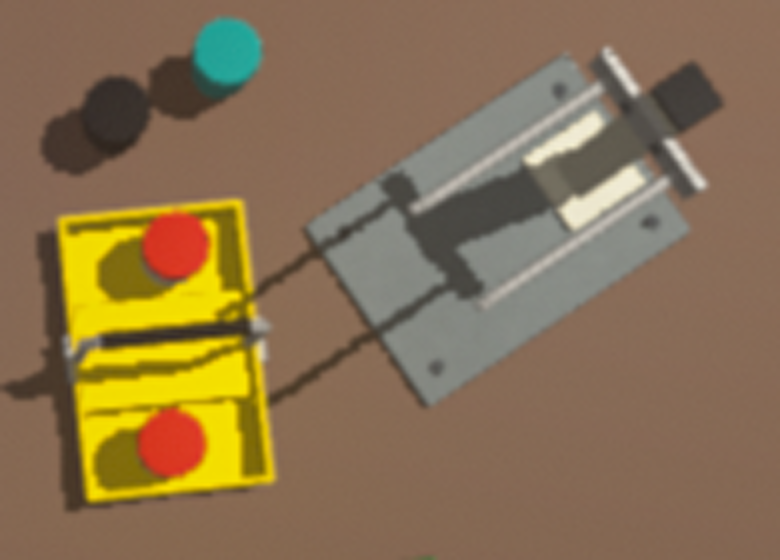

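View pics/b.png

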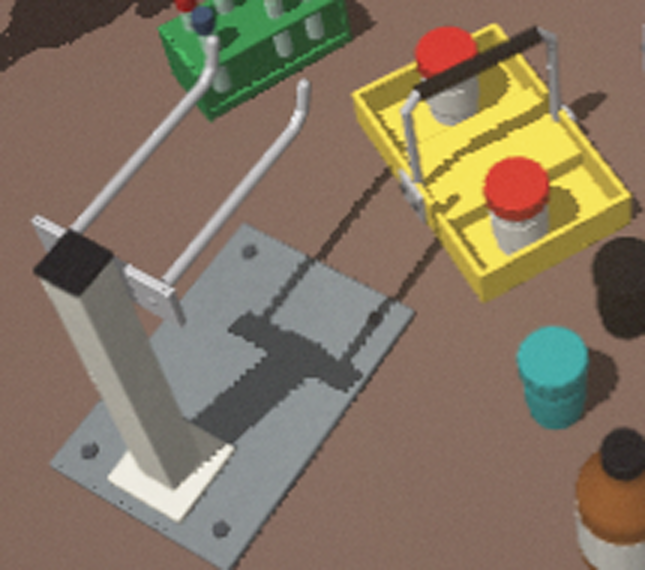

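View pics/c.png

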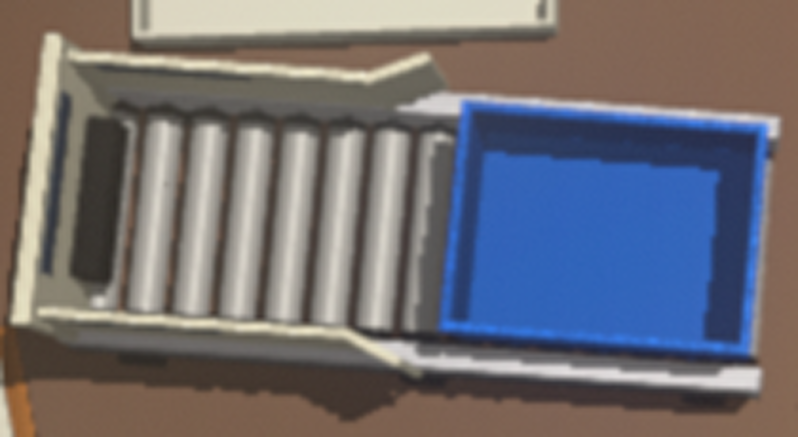

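Crop a is the top view at 4x. The grip bar runs (105,338)–(248,326), the prong tips are at (415,208) and (483,303), the prong roots at (603,90) and (668,182), and the post cap corners at (695,62), (722,102), (683,128), (655,88). Crop b shows the hook from the side with clear prongs, tips at (208,40) and (303,85). Crop c shows the tote spanning (442–768, 100–355) at 3.8x, the cheeks' inner edges and the black stop at (100,200).

```bash
cat > n.py <<'E'
from h import *
s=snap('top'); c=snap('scene')
A=lambda *p:[(305+x/4-.375,170+y/4-.375) for x,y in p]
B=lambda *p:[(105+x/3-.33,230+y/3-.33) for x,y in p]
C=lambda *p:[(95+x/3.8-.37,160+y/3.8-.37) for x,y in p]
b=onz(s,A((105,338),(248,326)),130); print('bar top',b.round(1),b.mean(0)); 
b=onz(c,B((415,93),(540,35)),130); print('bar scene',b.round(1),b.mean(0))
print('tips',onz(s,A((415,208),(483,303)),257).round(1),onz(c,B((208,40),(303,85)),257).round(1))
p=onz(s,A((603,90),(668,182)),231); print('roots',p.round(1))
p=onz(s,A((695,62),(722,102),(683,128),(655,88)),268); print('post',p.round(1),p.mean(0))
p=onz(c,B((69,231),(112,256),(78,294),(36,268)),268); print('post scene',p.round(1),p.mean(0))
for q,z in((((72,58),(365,76)),160),(((40,312),(350,335)),160),(((470,95),(778,120)),75),(((415,365),(760,392)),75)):
    p=onz(s,C(*q),z); d=p[1]-p[0]; print('lane',p.round(1).tolist(),np.degrees(np.arctan2(-d[1],-d[0])).round(2))
print('tote corners',onz(s,C((465,100),(769,125),(752,356),(442,330)),137.5).round(1))
E
python3 n.py
```

```text
bar top [[ 491.6 -102.2  130. ]
 [ 500.8 -192.1  130. ]] [ 496.23003748 -147.1523307   130.        ]
bar scene [[ 498.8 -193.4  130. ]
 [ 490.5  -96.7  130. ]] [ 494.64291693 -145.02565336  130.        ]
tips [[ 557.6 -276.1  257. ]
 [ 502.9 -315.2  257. ]] [[ 500.5 -315.5  257. ]
 [ 558.4 -275.2  257. ]]
roots [[ 634.9 -392.7  231. ]
 [ 580.1 -430.6  231. ]]
post [[ 644.6 -437.2  268. ]
 [ 621.3 -452.5  268. ]
 [ 605.6 -429.6  268. ]
 [ 628.8 -413.7  268. ]] [ 625.08311462 -433.23628527  268.        ]
post scene [[ 605.  -427.5  268. ]
 [ 631.2 -410.3  268. ]
 [ 646.4 -433.8  268. ]
 [ 620.4 -450.4  268. ]] [ 625.75303548 -430.50734186  268.        ]
lane [[677.1, 443.2, 160.0], [668.9, 251.1, 160.0]] 87.54
lane [[509.1, 454.0, 160.0], [497.8, 253.6, 160.0]] 86.77
lane [[676.0, 194.9, 75.0], [662.5, -19.0, 75.0]] 86.39
lane [[487.2, 225.5, 75.0], [472.9, -10.5, 75.0]] 86.53
tote corners [[659.  188.6 137.5]
 [646.  -14.1 137.5]
 [491.2  -6.1 137.5]
 [504.6 198.  137.5]]
```

servo_tool:
  plan:
    - [[0.0177, 0.0396, 0, -1.9, 0.085], [0.0177, 0.0396, 0, -1.9, 0.085], [0.0177, 0.0396, 0, -1.9, 0.085], [0.0177, 0.0396, 0, -1.9, 0.085], [0.0177, 0.0396, 0, -1.9, 0.085], [0.0177, 0.0396, 0, -1.9, 0.085], [0.0177, 0.0396, 0, -1.9, 0.085], [0.0177, 0.0396, 0, -1.9, 0.085], [0.0177, 0.0396, 0, -1.9, 0.085], [0.0177, 0.0404, 0, -1.9, 0.085]]
  force: 30

```text
time: 1.3
tool_pos: [431.2, -145.2, 304.1]
tcp_rot: [180.0, -0.0, 5.9]
ft_force: [1.4, 0.1, -0.4]
finger_gap: 85.6
grip_force: 0.0
```

servo_tool:
  plan:
    - [[0, 0, -0.03, 0, 0.085], [0, 0, -0.04, 0, 0.085], [0, 0, -0.04, 0, 0.085], [0, 0, -0.03, 0, 0.085], [0, 0, 0, 0, 0.085], [0, 0, 0, 0, 0.085]]

```text
time: 1.9
tool_pos: [430.8, -146.8, 164.3]
tcp_rot: [-180.0, 0.0, 6.0]
ft_force: [1.0, 0.7, 1.6]
finger_gap: 84.9
grip_force: 0.0
```

servo_tool:
  plan:
    - [[0, 0, -0.02, 0, 0.085], [0, 0, -0.02, 0, 0.085], [0, 0, -0.012, 0, 0.085], [0, 0, 0, 0, 0.06], [0, 0, 0, 0, 0.04], [0, 0, 0, 0, 0.03], [0, 0, 0, 0, 0.03], [0, 0, 0, 0, 0.03], [0, 0, 0, 0, 0.03]]
  force: 30

```text
time: 2.8
tool_pos: [432.0, -147.4, 113.6]
tcp_rot: [179.9, -0.1, 6.0]
ft_force: [-0.3, 0.2, 6.0]
finger_gap: 44.0
grip_force: 30.2
```

servo_tool:
  plan:
    - [[0, 0, 0.01, 0, 0.03], [0, 0, 0.025, 0, 0.03], [0, 0, 0.035, 0, 0.03], [0, 0, 0.035, 0, 0.03], [0, 0, 0.035, 0, 0.03], [0, 0, 0.03, 0, 0.03], [0, 0, 0.01, 0, 0.03], [0, 0, 0, 0, 0.03]]

```text
time: 3.6
tool_pos: [431.6, -147.2, 294.1]
tcp_rot: [179.9, -0.2, 6.0]
ft_force: [0.1, 0.6, -0.3]
finger_gap: 44.0
grip_force: 30.7
```

servo_tool:
  plan:
    - [[0.006, 0.013, 0, -0.9, 0.03], [0.012, 0.026, 0, -1, 0.03], [0.0125, 0.029, 0, -1, 0.03], [0.0125, 0.029, 0, -1, 0.03], [0.0125, 0.029, 0, -1, 0.03], [0.0125, 0.029, 0, -1, 0.03], [0.0125, 0.029, 0, -1, 0.03], [0.0125, 0.029, 0, -1, 0.03], [0.0095, 0.018, 0, -1, 0.03], [0.005, 0.01, 0, -0.5, 0.03]]

```text
time: 4.6
tool_pos: [537.8, 95.6, 289.4]
tcp_rot: [180.0, 0.2, -3.3]
ft_force: [-0.6, 0.1, -1.1]
finger_gap: 43.8
grip_force: 30.7
```

Run:
```python
from h import *
print(sense()['tool_pos'],sense()['finger_gap'])
s=snap('scene'); t=snap('top')
a=cv2.resize(s['frame'][100:340,200:480],(400,343)); b=cv2.resize(t['frame'][120:320,180:420],(400,343))
cv2.imwrite('pics/d.png',np.hstack([a,b]))
```

```text
[537.8031945   95.63695925 289.3673393 ] 43.790393626626894
```

View pics/d.png

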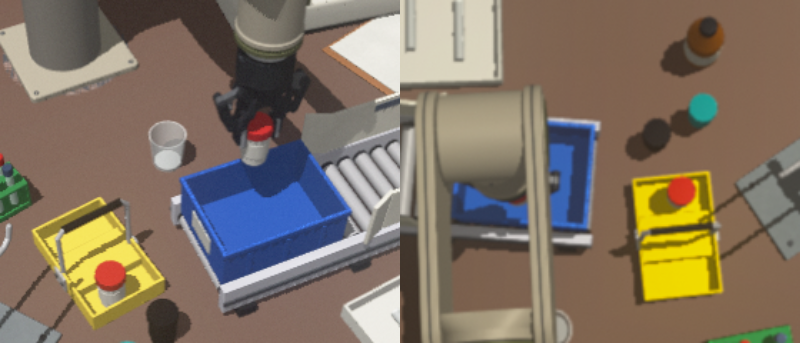

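Left panel: pot a is in the gripper over the tote at (258,135), nearly vertical. Right panel: pot b is still in the carrier at (682,190).

servo_tool:
  plan:
    - [[0, 0, -0.01, 0, 0.03], [0, 0, -0.02, 0, 0.03], [0, 0, -0.03, 0, 0.03], [0, 0, -0.025, 0, 0.03], [0, 0, -0.015, 0, 0.03], [0, 0, -0.01, 0, 0.03], [0, 0, -0.006, 0, 0.03], [0, 0, -0.003, 0, 0.03], [0, 0, 0, 0, 0.03]]

```text
time: 5.6
tool_pos: [538.7, 94.1, 173.4]
tcp_rot: [-180.0, -0.0, -3.4]
ft_force: [0.6, -0.3, -0.5]
finger_gap: 44.1
grip_force: 30.7
```

servo_tool:
  plan:
    - [[0, 0, -0.001, 0, 0.03], [0, 0, -0.001, 0, 0.03], [0, 0, 0, 0, 0.03]]

```text
time: 5.9
tool_pos: [538.5, 94.2, 171.3]
tcp_rot: [-180.0, -0.0, -3.4]
ft_force: [0.1, 0.2, -0.4]
finger_gap: 44.0
grip_force: 30.7
```

servo_tool:
  plan:
    - [[0, 0, -0.001, 0, 0.03], [0, 0, -0.001, 0, 0.03], [0, 0, 0, 0, 0.03]]

```text
time: 6.2
tool_pos: [539.4, 94.2, 171.2]
tcp_rot: [-180.0, -0.2, -3.4]
ft_force: [-5.2, -0.6, 12.2]
finger_gap: 43.8
grip_force: 31.6
```

servo_tool:
  plan:
    - [[0, 0, 0.001, 0, 0.044], [0, 0, 0, 0, 0.05], [0, 0, 0, 0, 0.058], [0, 0, 0, 0, 0.07], [0, 0, 0, 0, 0.075], [0, 0, 0.01, 0, 0.075], [0, 0, 0.03, 0, 0.075], [0, 0, 0.04, 0, 0.075], [0, 0, 0.04, 0, 0.075]]

```text
time: 7.1
tool_pos: [537.9, 94.1, 291.5]
tcp_rot: [180.0, 0.0, -3.4]
ft_force: [0.6, 0.3, 0.2]
finger_gap: 75.1
grip_force: 0.0
```

servo_tool:
  plan:
    - [[0.0015, -0.015, 0, 1, 0.085], [0.0025, -0.03, 0, 1, 0.085], [0.003, -0.035, 0, 1, 0.085], [0.003, -0.035, 0, 1, 0.085], [0.003, -0.035, 0, 1, 0.085], [0.003, -0.035, 0, 1, 0.085], [0.003, -0.03, 0, 1, 0.085], [0.0015, -0.02, 0, 1, 0.085], [0.001, -0.01, 0, 1, 0.085], [0, 0, 0, 0.4, 0.085]]

```text
time: 8.1
tool_pos: [559.8, -152.3, 290.5]
tcp_rot: [180.0, -0.0, 5.9]
ft_force: [0.7, -0.3, 0.3]
finger_gap: 84.8
grip_force: 0.0
```

Run:
```python
from h import *
print(sense()['tool_pos'],sense()['tcp_rot'][2])
s=snap('scene'); t=snap('top')
a=cv2.resize(s['frame'][100:340,200:480],(400,343)); b=cv2.resize(t['frame'][120:320,180:420],(400,343))
cv2.imwrite('pics/e.png',np.hstack([a,b]))
h=cv2.cvtColor(t['frame'],cv2.COLOR_BGR2HSV); h[...,0]=(h[...,0].astype(int)+10)%180
m=cv2.inRange(h,(5,150,90),(18,255,255))
for k in cv2.findContours(m,0,1)[0]:
    if cv2.contourArea(k)>40:
        e=cv2.minEnclosingCircle(k); print(e, onz(t,[e[0]],74).round(1),onz(t,[e[0]],131.5).round(1))
```

```text
[ 559.81993132 -152.33124838  290.50959302] 5.940309019041395
((253.31678771972656, 234.9427490234375), 8.383828163146973) [[544.1  98.9  74. ]] [[536.4  93.7 131.5]]
((348.5, 231.5), 7.905794143676758) [[ 557.7 -149.8   74. ]] [[ 549.6 -145.9  131.5]]
```

View pics/e.png

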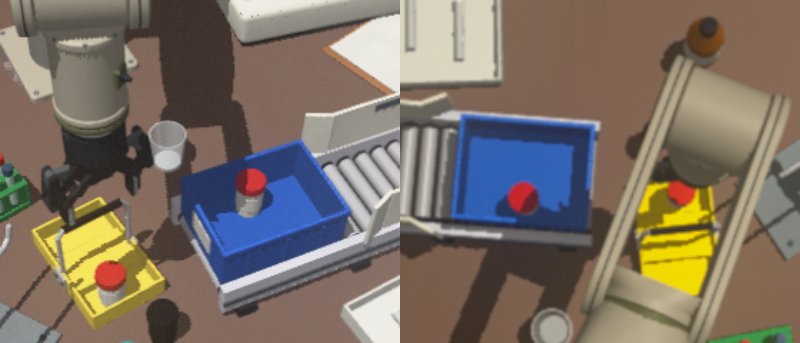

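Pot a stands upright in the tote at (250,190) in the left panel and (523,198) in the right. Pot b is unmoved at (110,275).

servo_tool:
  plan:
    - [[0, 0, -0.02, 0, 0.085], [0, 0, -0.04, 0, 0.085], [0, 0, -0.04, 0, 0.085], [0, 0, -0.03, 0, 0.085], [0, 0, -0.02, 0, 0.085], [0, 0, -0.015, 0, 0.085], [0, 0, -0.01, 0, 0.085], [0, 0, 0, 0, 0.085]]

```text
time: 9.0
tool_pos: [559.4, -150.2, 114.0]
tcp_rot: [-180.0, 0.1, 6.1]
ft_force: [-0.6, -0.2, 0.1]
finger_gap: 84.7
grip_force: 0.0
```

servo_tool:
  plan:
    - [[0, 0, 0, 0, 0.06], [0, 0, 0, 0, 0.04], [0, 0, 0, 0, 0.03], [0, 0, 0, 0, 0.03], [0, 0, 0, 0, 0.03], [0, 0, 0, 0, 0.03]]

```text
time: 9.6
tool_pos: [560.8, -151.1, 116.3]
tcp_rot: [179.9, -0.1, 6.0]
ft_force: [-0.7, 1.1, 6.6]
finger_gap: 44.3
grip_force: 30.1
```

servo_tool:
  plan:
    - [[0, 0, 0.01, 0, 0.03], [0, 0, 0.025, 0, 0.03], [0, 0, 0.035, 0, 0.03], [0, 0, 0.035, 0, 0.03], [0, 0, 0.035, 0, 0.03], [0, 0, 0.03, 0, 0.03], [0, 0, 0.01, 0, 0.03], [0, 0, 0, 0, 0.03]]

```text
time: 10.4
tool_pos: [560.5, -151.2, 296.9]
tcp_rot: [179.9, -0.2, 6.0]
ft_force: [-1.1, -0.9, -1.0]
finger_gap: 44.4
grip_force: 30.7
```

servo_tool:
  plan:
    - [[0.003, 0.013, 0, -0.9, 0.03], [0.005, 0.026, 0, -1, 0.03], [0.006, 0.029, 0, -1, 0.03], [0.006, 0.029, 0, -1, 0.03], [0.006, 0.029, 0, -1, 0.03], [0.006, 0.029, 0, -1, 0.03], [0.006, 0.029, 0, -1, 0.03], [0.006, 0.029, 0, -1, 0.03], [0.004, 0.018, 0, -1, 0.03], [0.002, 0.01, 0, -0.5, 0.03]]

```text
time: 11.4
tool_pos: [609.0, 91.7, 291.8]
tcp_rot: [180.0, 0.2, -3.3]
ft_force: [-0.1, -0.2, -1.0]
finger_gap: 44.2
grip_force: 30.7
```

servo_tool:
  plan:
    - [[0, 0, -0.01, 0, 0.03], [0, 0, -0.02, 0, 0.03], [0, 0, -0.03, 0, 0.03], [0, 0, -0.025, 0, 0.03], [0, 0, -0.015, 0, 0.03], [0, 0, -0.008, 0, 0.03], [0, 0, -0.004, 0, 0.03], [0, 0, -0.002, 0, 0.03], [0, 0, 0, 0, 0.03]]

```text
time: 12.3
tool_pos: [610.4, 90.1, 181.9]
tcp_rot: [-180.0, -0.1, -3.4]
ft_force: [-1.4, -0.5, -0.4]
finger_gap: 44.1
grip_force: 30.8
```

servo_tool:
  plan:
    - [[0, 0, -0.003, 0, 0.03], [0, 0, -0.002, 0, 0.03], [0, 0, -0.001, 0, 0.03], [0, 0, -0.001, 0, 0.03], [0, 0, 0, 0, 0.03]]

```text
time: 12.8
tool_pos: [610.0, 90.2, 174.0]
tcp_rot: [-180.0, -0.0, -3.4]
ft_force: [-0.4, -0.1, -0.5]
finger_gap: 44.2
grip_force: 30.8
```

servo_tool:
  plan:
    - [[0, 0, -0.001, 0, 0.03], [0, 0, 0, 0, 0.03]]

```text
time: 13.0
tool_pos: [610.4, 90.2, 173.9]
tcp_rot: [-180.0, -0.1, -3.4]
ft_force: [-1.1, -0.4, 4.6]
finger_gap: 44.0
grip_force: 31.1
```

servo_tool:
  plan:
    - [[0, 0, 0, 0, 0.044], [0, 0, 0, 0, 0.05], [0, 0, 0, 0, 0.058], [0, 0, 0, 0, 0.07], [0, 0, 0, 0, 0.075], [0, 0, 0.01, 0, 0.075], [0, 0, 0.03, 0, 0.075], [0, 0, 0.04, 0, 0.075], [0, 0, 0.04, 0, 0.06], [0, 0, 0.01, 0, 0.04]]

```text
time: 14.0
tool_pos: [611.8, 90.3, 310.2]
tcp_rot: [-179.9, -0.5, -3.4]
ft_force: [0.7, 0.0, 0.6]
finger_gap: 47.3
grip_force: 0.0
```

servo_tool:
  plan:
    - [[-0.005, -0.02, 0, 0, 0.02], [-0.01, -0.03, 0, 0, 0], [-0.01, -0.035, 0, 0, 0], [-0.01, -0.035, 0, 0, 0], [-0.01, -0.02, 0, 0, 0], [0, -0.01, -0.03, 0, 0], [0, 0, -0.04, 0, 0], [0, 0, -0.04, 0, 0], [0, 0, -0.03, 0, 0], [0, 0, 0, 0, 0]]

```text
time: 15.0
tool_pos: [561.3, -59.3, 157.6]
tcp_rot: [-179.9, 0.5, -3.4]
ft_force: [-1.2, -0.6, 0.6]
finger_gap: -0.2
grip_force: 0.0
```

Run:
```python
from h import *
print(sense()['tool_pos'],sense()['finger_gap'])
s=snap('scene'); t=snap('top')
a=cv2.resize(s['frame'][100:340,200:480],(400,343)); b=cv2.resize(t['frame'][120:320,180:420],(400,343))
cv2.imwrite('pics/f.png',np.hstack([a,b]))
```

```text
[561.34221495 -59.25039594 157.56151889] -0.15271558092397744
```

View pics/f.png

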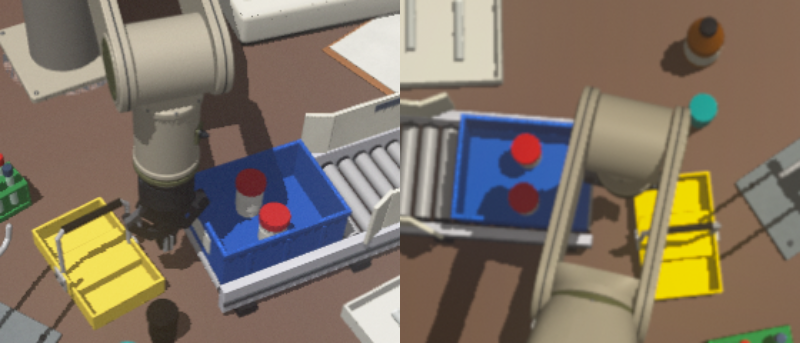

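Both pots stand in the tote, at (250,190) and (273,222) in the left panel. The closed fingers are behind the tote's rear wall, so I push now.

servo_tool:
  plan:
    - [[0.001, 0.01, 0.006, 0, 0], [0.002, 0.01, 0, 0, 0], [0.001, 0.006, 0, 0, 0], [0.0004, 0.006, 0, 0, 0], [0.0004, 0.006, 0, 0, 0], [0.0004, 0.006, 0, 0, 0], [0.0004, 0.006, 0, 0, 0], [0.0004, 0.007, 0, 0, 0], [0.0005, 0.009, 0, 0, 0], [0.0006, 0.01, 0, 0, 0]]

```text
time: 16.1
tool_pos: [572.1, 16.3, 169.4]
tcp_rot: [180.0, -0.0, -3.4]
ft_force: [-1.1, -3.4, 5.7]
finger_gap: 0.1
grip_force: 3.3
```

servo_tool:
  plan:
    - [[0.0006, 0.01, 0, 0, 0], [0.0006, 0.01, 0, 0, 0], [0.0006, 0.01, 0, 0, 0], [0.0006, 0.01, 0, 0, 0], [0.0006, 0.01, 0, 0, 0], [0.0006, 0.01, 0, 0, 0], [0.0006, 0.01, 0, 0, 0], [0.0006, 0.01, 0, 0, 0], [0.0006, 0.01, 0, 0, 0], [0.0006, 0.01, 0, 0, 0]]

```text
time: 17.1
tool_pos: [577.7, 116.7, 169.3]
tcp_rot: [180.0, 0.0, -3.4]
ft_force: [-3.7, -1.3, 7.6]
finger_gap: 0.2
grip_force: 3.7
```

```bash
cat > t.py <<'E'
from h import *
t=snap('top'); h=cv2.cvtColor(t['frame'],cv2.COLOR_BGR2HSV); h[...,0]=(h[...,0].astype(int)+10)%180
for k in cv2.findContours(cv2.inRange(h,(5,150,70),(18,255,255)),0,1)[0]:
    if cv2.contourArea(k)>40: print('red',onz(t,[cv2.minEnclosingCircle(k)[0]],131.5).round(1))
k=cv2.findContours(cv2.inRange(h,(115,150,60),(132,255,255))[:, :310].copy(),0,1)[0]
P=onz(t,np.vstack(k).reshape(-1,2),137.5) if k else None
q=P[P[:,1]>np.percentile(P[:,1],97)]; print('blue front y max',P[:,1].max(),q.mean(0).round(1),'stop',onz(t,[(128.7,212.6)],95).round(1),'bay wall in',onz(t,[(95+50/3.8,160+200/3.8)],175).round(1))
E
python3 t.py
```

```text
blue front y max 678.1489910609114 [-19.7 673.3 137.5] stop [[593.5 420.   95. ]] bay wall in [[579.2 445.9 175. ]]
```

servo_tool:
  plan:
    - [[0.0006, 0.01, 0, 0, 0], [0.0006, 0.01, 0, 0, 0], [0.0006, 0.01, 0, 0, 0], [0.0006, 0.01, 0, 0, 0], [0.0006, 0.01, 0, 0, 0], [0.0005, 0.008, 0, 0, 0], [0.0004, 0.006, 0, 0, 0], [0.0003, 0.005, 0, 0, 0], [0.0003, 0.004, 0, 0, 0]]

```text
time: 18.05
tool_pos: [582.0, 189.9, 169.0]
tcp_rot: [180.0, 0.1, -3.4]
ft_force: [-5.1, -1.6, 6.1]
finger_gap: 0.2
grip_force: 3.4
```

servo_tool:
  plan:
    - [[0.0002, 0.003, 0, 0, 0], [0.0002, 0.003, 0, 0, 0], [0.0002, 0.003, 0, 0, 0], [0.0002, 0.003, 0, 0, 0]]

```text
time: 18.45
tool_pos: [582.6, 201.6, 169.0]
tcp_rot: [180.0, 0.1, -3.4]
ft_force: [-5.9, -2.0, 6.9]
finger_gap: 0.2
grip_force: 3.6
```

servo_tool:
  plan:
    - [[0.0002, 0.003, 0, 0, 0], [0.0002, 0.003, 0, 0, 0], [0.0002, 0.002, 0, 0, 0], [0.0001, 0.002, 0, 0, 0]]

```text
time: 18.85
tool_pos: [583.4, 211.6, 168.9]
tcp_rot: [180.0, 0.1, -3.4]
ft_force: [-3.9, -8.8, 7.5]
finger_gap: 0.1
grip_force: 5.2
```

Run:
```python
from h import *
t=snap('top'); s=snap('scene')
a=cv2.resize(s['frame'][120:300,370:560],(420,398)); b=cv2.resize(t['frame'][150:290,90:230],(380,398))
cv2.imwrite('pics/g.png',np.hstack([a,b]))
```

```text
(no output)
```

View pics/g.png

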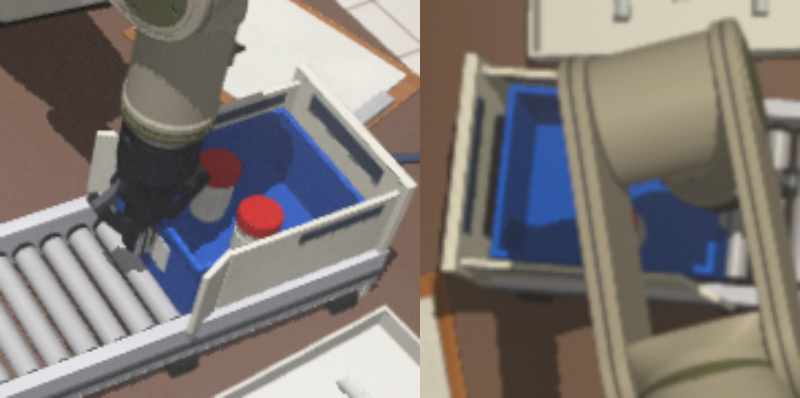

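The tote is in the bay with its front edge at the stop (right panel, x≈510) and both pots upright. I'll confirm with one more nudge.

servo_tool:
  plan:
    - [[0.0001, 0.002, 0, 0, 0], [0.0001, 0.001, 0, 0, 0], [0, 0, 0, 0, 0], [0, 0, 0, 0, 0]]

```text
time: 19.35
tool_pos: [584.1, 212.1, 169.0]
tcp_rot: [179.8, 0.0, -3.4]
ft_force: [-3.1, -13.7, 7.4]
finger_gap: 0.0
grip_force: 6.9
```

servo_tool:
  plan:
    - [[0, -0.004, 0, 0, 0], [0, -0.01, 0, 0, 0], [-0.001, -0.02, 0, 0, 0], [-0.002, -0.026, 0, 0, 0], [0, 0, 0.02, 0, 0], [0, 0, 0.04, 0, 0.02], [0, 0, 0.04, 0, 0.04], [0, 0, 0.03, 0, 0.06], [0, 0, 0.01, 0, 0.085], [0, 0, 0, 0, 0.085]]

```text
time: 20.35
tool_pos: [581.8, 154.2, 310.4]
tcp_rot: [-179.9, -0.2, -3.4]
ft_force: [0.4, -0.2, 0.6]
finger_gap: 72.4
grip_force: 0.0
```

servo_tool:
  plan:
    - [[-0.007, -0.025, 0, 8.25, 0.085], [-0.007, -0.025, 0, 8.25, 0.085], [-0.007, -0.025, 0, 8.25, 0.085], [-0.007, -0.025, 0, 8.25, 0.085], [-0.007, -0.025, 0, 8.25, 0.085], [-0.007, -0.025, 0, 8.25, 0.085], [-0.007, -0.025, 0, 8.25, 0.085], [-0.007, -0.025, 0, 8.25, 0.085], [-0.007, -0.025, 0, 8.25, 0.085], [-0.007, -0.025, 0, 8.25, 0.085]]

```text
time: 21.35
tool_pos: [509.8, -96.5, 305.8]
tcp_rot: [-179.8, -0.0, 79.5]
ft_force: [0.7, -0.1, 0.6]
finger_gap: 84.9
grip_force: 0.0
```

servo_tool:
  plan:
    - [[-0.007, -0.025, 0, 8.25, 0.085], [-0.007, -0.025, 0, 8.25, 0.085], [0, 0, 0, 0, 0.085], [0, 0, 0, 0, 0.085]]

```text
time: 21.75
tool_pos: [496.3, -145.9, 306.5]
tcp_rot: [-179.8, -0.1, 95.4]
ft_force: [0.2, 0.0, 0.1]
finger_gap: 84.9
grip_force: 0.0
```

```bash
python3 t.py; python3 -c "
from h import *
print(sense()['tool_pos'],sense()['tcp_rot'])"
```

```text
red [[548.4 328.4 131.5]]
red [[622.2 327.4 131.5]]
blue front y max 678.1489910609114 [-21.8 674.1 137.5] stop [[593.5 420.   95. ]] bay wall in [[579.2 445.9 175. ]]
[ 496.62612354 -145.35713376  306.96293136] [-1.79861950e+02 -1.02693305e-01  9.54472811e+01]
```

servo_tool:
  plan:
    - [[0, 0, -0.02, 0, 0.085], [0, 0, -0.04, 0, 0.085], [0, 0, -0.03, 0, 0.085], [0, 0, -0.02, 0, 0.085], [0, 0, -0.013, 0, 0.085], [0, 0, 0, 0, 0.085], [0, 0, 0, 0, 0.05], [0, 0, 0, 0, 0.02]]
  force: 60

```text
time: 22.6
tool_pos: [498.1, -146.0, 187.5]
tcp_rot: [179.9, 0.1, 95.6]
ft_force: [0.2, 0.4, -0.5]
finger_gap: 58.4
grip_force: 0.0
```

servo_tool:
  plan:
    - [[0, 0, 0, 0, 0.005], [0, 0, 0, 0, 0.0], [0, 0, 0, 0, 0.0], [0, 0, 0, 0, 0.0], [0, 0, 0, 0, 0.0], [0, 0, 0, 0, 0.0]]
  force: 60

```text
time: 23.2
tool_pos: [497.2, -146.0, 186.2]
tcp_rot: [180.0, 0.0, 95.6]
ft_force: [-1.5, -1.1, 3.5]
finger_gap: 10.0
grip_force: 58.6
```

servo_tool:
  plan:
    - [[0, 0, 0.004, 0, 0], [0, 0, 0.012, 0, 0], [0, 0, 0.022, 0, 0], [0, 0, 0.026, 0, 0], [0, 0, 0.026, 0, 0], [0, 0, 0.026, 0, 0], [0, 0, 0.022, 0, 0], [0, 0, 0.014, 0, 0], [0, 0, 0.006, 0, 0], [0, 0, 0, 0, 0]]

```text
time: 24.2
tool_pos: [497.3, -145.9, 344.4]
tcp_rot: [180.0, 0.0, 95.6]
ft_force: [-0.1, 0.3, -3.9]
finger_gap: 9.6
grip_force: 58.6
```

servo_tool:
  plan:
    - [[-0.001, -0.003, 0, -3, 0], [-0.002, -0.006, 0, -5.5, 0], [-0.002, -0.008, 0, -7, 0], [-0.003, -0.009, 0, -7.5, 0], [-0.003, -0.009, 0, -7.5, 0], [-0.003, -0.009, 0, -7.5, 0], [-0.003, -0.009, 0, -7.5, 0], [-0.002, -0.008, 0, -7, 0], [-0.001, -0.005, 0, -5.5, 0], [0, -0.003, 0, -3.2, 0]]

```text
time: 25.2
tool_pos: [476.5, -215.0, 341.8]
tcp_rot: [-179.8, 0.1, 34.2]
ft_force: [-0.2, -0.0, -3.2]
finger_gap: 9.8
grip_force: 58.6
```

Run:
```python
from h import *
print(sense()['tool_pos'],sense()['tcp_rot'],sense()['finger_gap'])
t=snap('top'); s=snap('scene')
a=cv2.resize(s['frame'][160:400,90:330],(400,400)); b=cv2.resize(t['frame'][130:330,300:500],(400,400))
cv2.imwrite('pics/i.png',np.hstack([a,b]))
```

```text
[ 476.45293102 -215.01397837  341.84667727] [-1.79838766e+02  8.29295611e-02  3.41797324e+01] 9.823638384216848
```

View pics/i.png

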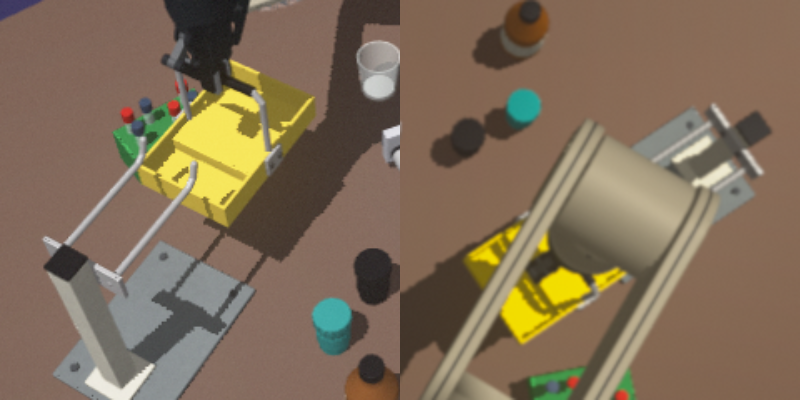

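The carrier hangs level in the grip with the bar ends at (165,60) and (255,90), square to the prongs, whose tips are at (140,150) and (193,170). Next I slide it in over the prongs.

servo_tool:
  plan:
    - [[0.003, -0.0045, 0.002, 0, 0], [0.007, -0.01, 0, 0, 0], [0.01, -0.0145, 0, 0, 0], [0.011, -0.0165, 0, 0, 0], [0.011, -0.0165, 0, 0, 0], [0.011, -0.0165, 0, 0, 0], [0.01, -0.0145, 0, 0, 0], [0.006, -0.009, 0, 0, 0], [0.004, -0.0055, 0, 0, 0], [0, 0, 0, 0, 0]]

```text
time: 26.3
tool_pos: [550.4, -322.9, 345.4]
tcp_rot: [-180.0, 0.0, 34.4]
ft_force: [-0.6, -0.2, -2.5]
finger_gap: 10.1
grip_force: 58.6
```

servo_tool:
  plan:
    - [[0, 0, -0.006, 0, 0], [0, 0, -0.01, 0, 0], [0, 0, -0.01, 0, 0], [0, 0, -0.006, 0, 0], [0, 0, -0.003, 0, 0], [0, 0, 0, 0, 0]]

```text
time: 26.9
tool_pos: [549.8, -322.1, 310.0]
tcp_rot: [-179.9, 0.0, 34.4]
ft_force: [-0.1, -0.0, -2.7]
finger_gap: 10.0
grip_force: 58.6
```

Bar axis is now at about 254; contact is expected near TCP 297.

servo_tool:
  plan:
    - [[0, 0, -0.004, 0, 0], [0, 0, -0.003, 0, 0], [0, 0, -0.002, 0, 0], [0, 0, 0, 0, 0]]

```text
time: 27.3
tool_pos: [550.0, -322.3, 301.5]
tcp_rot: [-180.0, 0.0, 34.4]
ft_force: [0.5, -0.3, -3.5]
finger_gap: 9.8
grip_force: 58.6
```

servo_tool:
  plan:
    - [[0, 0, -0.001, 0, 0], [0, 0, -0.001, 0, 0], [0, 0, -0.001, 0, 0], [0, 0, 0, 0, 0]]

```text
time: 27.7
tool_pos: [550.1, -322.3, 298.7]
tcp_rot: [-180.0, 0.0, 34.4]
ft_force: [-0.4, -0.3, -3.2]
finger_gap: 9.7
grip_force: 58.6
```

servo_tool:
  plan:
    - [[0, 0, -0.001, 0, 0], [0, 0, -0.001, 0, 0], [0, 0, 0, 0, 0]]

```text
time: 28.0
tool_pos: [550.2, -322.4, 297.1]
tcp_rot: [180.0, -0.0, 34.4]
ft_force: [0.2, 0.4, -2.4]
finger_gap: 9.8
grip_force: 58.8
```

servo_tool:
  plan:
    - [[0, 0, -0.001, 0, 0], [0, 0, 0, 0, 0]]

```text
time: 28.2
tool_pos: [550.2, -322.4, 296.8]
tcp_rot: [179.9, -0.0, 34.4]
ft_force: [-3.0, 0.5, 4.5]
finger_gap: 9.6
grip_force: 59.3
```

servo_tool:
  plan:
    - [[0, 0, 0, 0, 0.012], [0, 0, 0, 0, 0.015], [0, 0, 0, 0, 0.02], [0, 0, 0, 0, 0.03], [0, 0, 0, 0, 0.045], [0, 0, 0, 0, 0.06], [0, 0, 0, 0, 0.06], [0, 0, 0, 0, 0.06]]
  force: 20

```text
time: 29.0
tool_pos: [550.1, -322.4, 295.9]
tcp_rot: [-180.0, -0.0, 34.4]
ft_force: [-0.0, 0.7, -0.1]
finger_gap: 59.8
grip_force: 0.0
```

servo_tool:
  plan:
    - [[0, 0, 0.005, 0, 0.06], [0, 0, 0.02, 0, 0.06], [0, 0, 0.03, 0, 0.06], [0, 0, 0.04, 0, 0.06], [0, 0, 0.04, 0, 0.06], [-0.03, 0.03, 0, 0, 0.06], [-0.03, 0.035, 0, 0, 0.06], [-0.03, 0.035, 0, 0, 0.06], [-0.03, 0.035, 0, 0, 0.06], [-0.03, 0.03, 0, 0, 0.06]]

```text
time: 30.0
tool_pos: [398.8, -155.9, 431.3]
tcp_rot: [180.0, -0.0, 34.4]
ft_force: [0.4, 0.2, 0.1]
finger_gap: 60.0
grip_force: 0.0
```

servo_tool:
  plan:
    - [[-0.02, 0.02, 0, 0, 0.06], [0, 0, 0, 0, 0.06], [0, 0, 0, 0, 0.06], [0, 0, 0, 0, 0.06], [0, 0, 0, 0, 0.06], [0, 0, 0, 0, 0.06], [0, 0, 0, 0, 0.06], [0, 0, 0, 0, 0.06], [0, 0, 0, 0, 0.06], [0, 0, 0, 0, 0.06]]

```text
time: 31.0
tool_pos: [380.2, -137.4, 430.8]
tcp_rot: [-180.0, 0.0, 34.4]
ft_force: [-0.2, -0.2, 0.0]
finger_gap: 59.9
grip_force: 0.0
```

```bash
python3 t.py
python3 - <<'E'
from h import *
t=snap('top'); s=snap('scene'); s2=[snap('scene') for _ in range(4)][-1]
print('motion',(cv2.absdiff(s['frame'],s2['frame']).max(2)>40).sum())
a=cv2.resize(s['frame'][120:400,90:560],(500,298)); b=cv2.resize(t['frame'][130:330,350:500],(300,400))
f=np.zeros((400,800,3),np.uint8); f[:298,:500]=a; f[:,500:]=b
cv2.imwrite('pics/j.png',f)
E
```

```text
red [[548.4 328.4 131.5]]
red [[622.6 328.3 131.5]]
blue front y max 678.1489910609114 [-21.8 674.1 137.5] stop [[593.5 420.   95. ]] bay wall in [[579.2 445.9 175. ]]
motion 2
```

View pics/j.png

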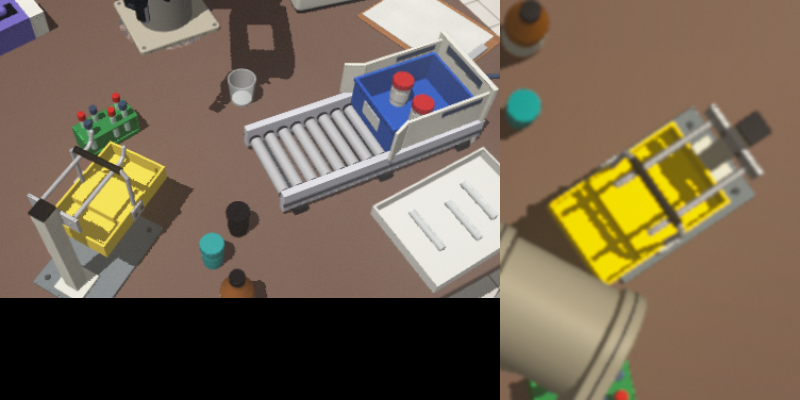

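The carrier hangs level and still across both prongs (bar at (97,158)). The tote is home at (425,100) with both pots upright, and the bystanders have not moved.

```bash
python3 -c "
from bench import r
print(r.hand_in())"
```

```text
the job is handed in; nothing more can be done
None
```

The job is handed in at about 31 s of the 72 s limit, with no verdict returned: both pots stand upright in the tote, the tote is home against the stop, the carrier hangs level and still on both prongs, and the cup, bottle and rack look untouched in the last pictures.

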